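# Put two drift punches back in the graded rack

## Task

Two steel drift punches stand beside a cold chisel in the plywood rest: put each back in the hole of the graded rack that matches its shank (the snug one, not a bigger one), shank down and resting on the bottom of the hole, then let go. The wooden bar with the holes does not lie centred in its tray, so feel lightly along it for the hole, and never press, force or drop a punch hard against the rack. Leave the chisel and all the other tools where they are.

Things in the scene. Friction and masses are not known exactly. Their poses are not given: they have to be found in the camera images.
- punch13_center (a point): Half-way up the loose steel punch with the 13 mm shank, z up along it. 110 mm long, upright: the lower 52 mm is the round shank (flat foot, 1.5 mm chamfer), the upper 58 mm a round grip 20 mm in diameter. The foot is 55 mm below this point; the grip runs from 3 mm below it to 55 mm above. About 180 g. It stands in one of the rest's three bores; which one varies.
- punch16_center (a point): The same for the loose punch with the 16 mm shank (also 110 mm long, 52 mm shank, 20 mm grip). About 210 g.
- rack: Graded rack, fixed: a grey steel tray 66 x 242 mm, rims 22 mm high, in which lies a wooden bar 48 x 206 mm, its flat top 50 mm above the bench. Origin under the tray's centre on the bench, z up, y along the row of holes. The bar does not shift under a sideways push below 25 N. More than 40 N between a punch and the rack damages it.
- rack_row (a point): Point 50 mm above the rack's origin, level with the bar's top. The bar has five round blind holes in a row, 40 mm apart, for 10, 13, 16, 19, 22 mm shanks in that order towards the rack's +y, each 1.6 mm wider than its shank, 30 mm deep, mouth chamfered 1.5 mm. The end holes (10, 22) hold punches standing 80 mm above the bar; the others are empty.
- hole13 (a point): Mouth of the 13 mm hole IF the bar lay centred in its tray. The bar has end play: all its holes lie together up to 12 mm to either side of the listed points along the rack's y (not across it), by an unmeasured amount that differs each time. A punch at home has its centre 75 mm above the bench (25 mm above the mouth).
- hole16 (a point): The same for the 16 mm hole (shifted by the same amount).
- rest: Plywood rest, fixed, 60 x 160 x 30 mm, origin under its centre, y along its row of three bores (52 mm apart, 26 mm wide, 15 mm deep, so things stand in them loosely, 15 mm above the bench).
- chisel_center (a point): Centre (48 mm above its foot) of the cold chisel standing in the remaining bore of the rest, 17 mm thick, 95 mm tall, blade up. To be left alone.
- hammer: Hammer lying beyond the rack. Bystander, loose, to be left alone.
- wrench: Wrench lying beyond the rest. Bystander, loose, to be left alone.
- screwdriver: Screwdriver lying at the near right. Bystander, loose, to be left alone.
- mallet: Second hammer lying at the near left. Bystander, loose, to be left alone.
- jar: Clear jar 64 mm wide, 80 mm tall, at the far right. Bystander, loose, to be left alone.
- oilstone: Grey sharpening stone 50 x 150 x 25 mm at the far left. Bystander, loose, to be left alone.
There are look-alikes about, which are no part of the job. Leave any pink or purple look-alike of the part that bears punch16_center alone.

How it is judged:
On the way:
1. one of the two punches is home in its own hole (((horizontal distance between punch13_center and hole13 below 0.017 m and z of punch13_center in the frame of rack below 0.079 m and angle between punch13_center's own z axis and vertical below 0.1 rad) or (horizontal distance between punch16_center and hole16 below 0.017 m and z of punch16_center in the frame of rack below 0.079 m and angle between punch16_center's own z axis and vertical below 0.1 rad))), for 0.2 s.
At the end, for the whole second after the job is handed in: Each punch stands in its own hole (13 in 13, 16 in 16): centre within 17 mm of the listed hole point in plan (this allows for the bar's end play), under 79 mm above the bench (foot within 4 mm of the bottom), tilted under 0.1 rad, at rest, released (horizontal distance between punch13_center and hole13 below 0.017 m and z of each of punch13_center, punch16_center in the frame of rack below 0.079 m and angle between each of punch13_center, punch16_center's own z axis and vertical below 0.1 rad and horizontal distance between punch16_center and hole16 below 0.017 m and linear speed of each of punch13, punch16 below 0.02 m/s and contact force between each of punch13, punch16 and the fingers below 0.1 N); the robot touches nothing.
It fails at once if the 13 mm punch is pressed or dropped on the rack with more than 40 N (contact force between punch13 and rack above 40 N).
It fails at once if the 16 mm punch is pressed or dropped on the rack with more than 40 N (contact force between punch16 and rack above 40 N).
It fails at once if the chisel is moved by more than 30 mm (distance of chisel_center from where it was at the start of the episode above 0.03 m).
It fails at once if one of the other loose tools is moved by more than 40 mm (distance of any of hammer, wrench, screwdriver, mallet, jar, oilstone from where it was at the start of the episode above 0.04 m).
It also fails if it takes over 72 s, if anything falls off the work surface, if the arm or the gripper's body presses on something with over 40 N, if the wrist force passes 120 N, or if a joint passes its speed limit or range.

## Robot

A 7-joint arm with a two-finger parallel gripper is mounted at the origin on the work surface. World frame = base frame: x ahead of the robot, y to its left, z up, the work surface at z = 0. Lengths are in m, angles in rad, forces in N, time in s.
With the tool pointing down it reaches from about 0.35 to 0.9 m from the base axis. Payload 7.2 kg.
Tool frame: the origin (TCP) lies at the centre of the arm's flange, where the gripper is bolted on; the fingertips stand 182 mm ahead of it and the grasp point (between the pads) lies ahead of it (env.pinch_z is the z of the grasp point in the tool frame, in m); z points along the fingers, y is the line along which they close (so a half turn about z gives the same grasp; the last joint's range is limited). The gripper opens to 88 mm and grips with 3 to 60 N. Pads are 20 mm wide; open, the fingers measure 115 mm over their backs; the gripper's body (75 mm by 178 mm) begins 61 mm behind the grasp point.
Start: joints at [1.048, 0.411, -0.013, 1.596, 0.006, 1.134, -0.082], TCP at [0.275, -0.561, 0.405] pointing down, gripper open.
Joint ranges: [-2.95, 2.95], [-0.29, 1.99], [-1.47, 1.44], [0.14, 2.54], [-1.03, 4.17], [0.13, 1.85], [-2.86, 2.86]. Speed limits (rad/s): [2.39, 2.39, 3.01, 3.01, 3.14, 3.14, 3.14].

## Interface

Orientations are given as [roll, pitch, yaw] about the fixed x, y, z axes, in that order (R = Rz(yaw) Ry(pitch) Rx(roll)).
In Python, from station import env, optics, nets gives the robot as it stands.
- The arm moves only by the shell command python3 -m creep 'ROWS' [FORCE]. ROWS is JSON, a list that holds one entry, the list of rows, each a list of 7 numbers: the opening, from 0 (shut) to 1 (fully open), then the shift along the world's x, y, z in cm, then the turn, a rotation vector about the world's x, y, z in degrees. In form: [[[fingers, x, y, z, wx, wy, wz], ...]]. A call has 1 to 12 rows; each row is the pose to reach, as a shift and turn from the pose commanded when the call began; what a row does not reach only later rows make up. A row lasts 1/8 s, in which the tool goes at most 62.5 mm and 10.7 degrees, less where a joint would pass 70% of its speed; a pose out of reach is approached as far as the arm can. A call with a gripper value outside its range is refused whole. The fingers move at their own pace and stop on an object; FORCE is the grip in N (left out, the last holds). Time passes only in rows, so rows that repeat a pose let the fingers close. It gives the time, the measured TCP pose, the force, the opening and the grip force at its end, in the units of the state.
- env.get_state(): the state, without advancing time (a new reading comes with each control period).
- optics.snapshot(name): name is "scene" or "top" or "wrist"; returns a dict with "image" (420x560x3 uint8, red, green, blue), "K" (3x3 intrinsics, pixels), "k1" (the pictures are not rectified: a ray, as slopes to the right and down, at radius r is drawn at 1 + k1 r^2 times it, then the intrinsics apply), "eye" and "orientation" of the camera in the world; the wrist camera has in their place "tool_from_camera" (4x4, takes a point from camera to tool coordinates, whose origin is the TCP and whose axes are the flange's). Camera axes: x right, y down, z forward; pixel columns grow to the right and rows downward; lengths in m; the calibration is good to about 2 mm. A picture is of the moment at which its call begins: read the wrist's pose just before it. There is no depth.
- env.finish_job(): hands the job in; it is judged then, once.
Trained networks look in the newest picture that a camera, given by its name, has taken for a name from the list of things; names that differ only in an ending like _2 or _b are one class to them, and where a whole thing is asked for, a point or a joint stands for the part that bears it (a point fixed in the world has none). Each returns a list of dicts, best first, with "p" (0 to 1); they miss things now and then, are a little off and sometimes report something else, mostly with a low value. They report only what shows in the picture. A call takes as long as a camera call. They do not tell look-alikes from the thing itself.
- nets.trace(camera, name): "region" (420x560 bool, what is visible of it) and "extent" ([left, top, width, height] in pixels, round what is visible of it).
- nets.mark_of(camera, name): "centre" ([column, row] in pixels: a listed point, or the origin of a listed thing).
The state is a dict: "t": time; "joint_positions": joint angles; "dq": joint speeds; "effort": joint torques, N m; "tcp_pos": TCP position; "orientation": TCP orientation; "force": force on the tool from outside, world axes, zero at the start; "torque": the same for the moment, N m; "grip_width": opening from 0.0 (shut) to 1.0 (fully open); "finger_force": force on a finger pad.
Only numpy, scipy, OpenCV 4.12 (cv2) and the standard library are available. Lean on these libraries where they do the work, as an engineer would, in place of code of your own. Each camera call takes 0.05 s, during which the arm holds its last target. There are 200 camera calls.

## Working session

There is one attempt and no reset: what is moved stays moved. The work goes in short steps, Python scripts to look and compute and a shell command to move; the robot and the scene stay as the last step left them, time stands still between calls to the robot, and variables do not carry over. Pictures are saved under pics/ and viewed, at most 10 in all, crops included, and the job is handed in when it is done.

```bash
ls; mkdir -p pics
cat > h.py <<'E'
import numpy as np, cv2
from station import env, optics, nets
from scipy.spatial.transform import Rotation as R
def cam(s, st=None):
    if "eye" in s:
        o=np.array(s["orientation"]); 
        M=o if o.shape==(3,3) else R.from_euler('xyz',o).as_matrix()
        return M,np.array(s["eye"])
    T=np.eye(4);T[:3,:3]=R.from_euler('xyz',st["orientation"]).as_matrix();T[:3,3]=st["tcp_pos"]
    T=T@np.array(s["tool_from_camera"]); return T[:3,:3],T[:3,3]
def onz(s,px,z,st=None):
    M,e=cam(s,st);K=np.array(s["K"]);d=np.array([(px[0]-K[0,2])/K[0,0],(px[1]-K[1,2])/K[1,1]])
    u=d.copy()
    for _ in range(20): u=d/(1+s["k1"]*(u@u))
    r=M@np.array([u[0],u[1],1]); return e+r*(z-e[2])/r[2]
def proj(s,P,st=None):
    M,e=cam(s,st);K=np.array(s["K"]);c=M.T@(np.array(P)-e);u=c[:2]/c[2];u=u*(1+s["k1"]*(u@u))
    return u*[K[0,0],K[1,1]]+[K[0,2],K[1,2]]
def snap(n,f=None):
    st=env.get_state();s=optics.snapshot(n)
    if f: cv2.imwrite("pics/"+f,s["image"][:,:,::-1])
    return s,st
E
python3 - <<'E'
from h import *
print(env.get_state(), env.pinch_z)
Z=dict(punch13_center=.07,punch16_center=.07,chisel_center=.063,rack=0,rack_row=.05,hole13=.05,hole16=.05,rest=0)
for c in("top","scene"):
    s,st=snap(c,c+"0.png"); print(c,s["eye"],s["orientation"],s["k1"])
    for n,z in Z.items():
        for d in nets.mark_of(c,n)[:3]: print(n,round(d["p"],2),np.round(d["centre"],1),np.round(onz(s,d["centre"],z),4))
E
```

```text
pics
{'t': 0.0, 'joint_positions': array([ 1.0477743 ,  0.41188026, -0.0127409 ,  1.59700153,  0.0056313 ,
        1.13429185, -0.08219575]), 'dq': array([ 0.00073961,  0.0007728 , -0.00043496,  0.00234837,  0.00253568,
        0.00154403,  0.00086323]), 'effort': array([ 9.72901144e-04, -5.87927878e+01,  6.42270762e-01, -2.91072571e+01,
       -5.38108160e-02,  1.81551953e-02,  1.43068542e-04]), 'tcp_pos': array([ 0.27446567, -0.56128507,  0.40383835]), 'orientation': array([-3.14005268e+00,  1.25968139e-04,  4.54890526e-01]), 'force': array([-0.59138157, -0.14271351, -0.36720832]), 'torque': array([ 0.01913915,  0.05382629, -0.04182975]), 'finger_force': 0.0, 'grip_width': 0.9996774933041774} 0.1633
top [0.3038254  0.02882255 1.5543952 ] [-2.98404171  0.01065474 -1.54185718] -0.0867554789204724
punch13_center 0.52 [353.9 209. ] [ 0.5695 -0.1479  0.07  ]
punch16_center 0.67 [396.4 239.4] [ 0.4848 -0.2702  0.07  ]
punch16_center 0.64 [330.1 182.4] [ 0.6459 -0.0784  0.07  ]
punch16_center 0.62 [371.4 208.7] [ 0.5717 -0.1984  0.07  ]
chisel_center 0.41 [388.8 204.5] [ 0.5867 -0.2499  0
[... 612 characters left out ...]
.07  ]
punch16_center 0.79 [175.2 235. ] [ 0.6569 -0.2351  0.07  ]
punch16_center 0.68 [195.9 198.8] [ 0.52   -0.2019  0.07  ]
punch16_center 0.48 [240.3 237. ] [ 0.6648 -0.0745  0.07  ]
chisel_center 0.72 [172.1 217.2] [ 0.5856 -0.2563  0.063 ]
chisel_center 0.68 [214.  210.9] [ 0.5616 -0.1493  0.063 ]
rack 0.7 [330.  229.3] [0.5703 0.1689 0.    ]
hole13 0.65 [332.  209.4] [0.5425 0.1724 0.05  ]
hole13 0.62 [319.7 215.3] [0.5662 0.1355 0.05  ]
hole13 0.45 [213.7 281.7] [ 0.7846 -0.1303  0.05  ]
hole16 0.65 [332.  209.4] [0.5425 0.1724 0.05  ]
hole16 0.62 [319.7 215.3] [0.5662 0.1355 0.05  ]
hole16 0.45 [213.7 281.7] [ 0.7846 -0.1303  0.05  ]
rest 0.89 [194.5 228.9] [ 0.5664 -0.2081  0.    ]
```

View pics/scene0.png

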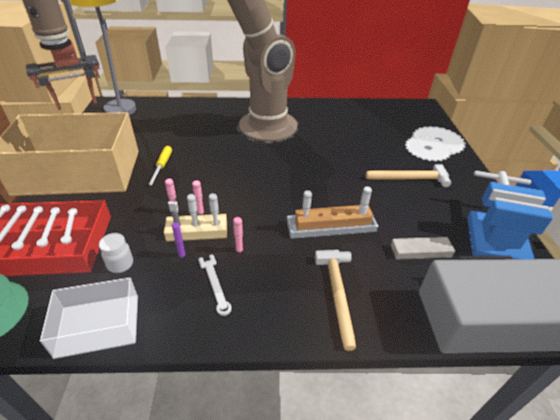

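View pics/top0.png

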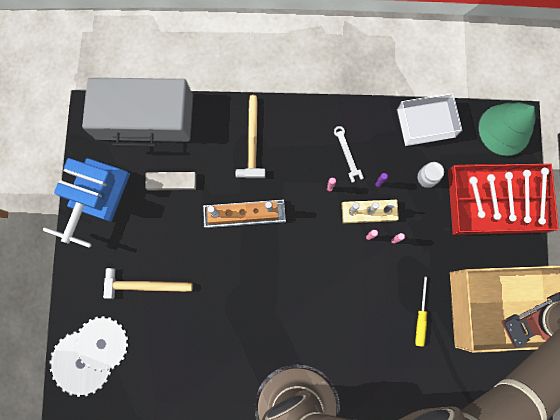

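The scene view shows the wooden rest at about (195,228), with the grey chisel and two grey punches in it and pink/purple look-alikes around it. The rack is at about (332,222), with punches in its end holes. I'll move over the rest and look closer.

```bash
python3 -m creep '[[[1,4,6,1,0,0,10.5],[1,8,12,2,0,0,21],[1,12,18,3,0,0,31.5],[1,16,24,3,0,0,42],[1,20,30,3,0,0,52.5],[1,23,36,3,0,0,63],[1,23,36,3,0,0,64],[1,23,36,3,0,0,64]]]'
python3 - <<'E'
from h import *
s,st=snap("wrist","w1.png"); print(st["tcp_pos"],st["orientation"],np.round(s["tool_from_camera"],3),s["k1"])
for n,z in dict(punch13_center=.07,punch16_center=.07,chisel_center=.063,rest=0).items():
    for d in nets.mark_of("wrist",n)[:5]: print(n,round(d["p"],2),np.round(d["centre"],1),np.round(onz(s,d["centre"],z,st),4))
E
```

```text
t: 1.9
tcp_pos: [0.5064, -0.1969, 0.435]
orientation: [3.14, -0.002, 1.58]
force: [-0.5, -0.3, -0.8]
grip_width: 1.003
finger_force: 0.0
[ 0.50642013 -0.19686938  0.43502644] [ 3.14004981e+00 -1.67072628e-03  1.57963444e+00] [[-0.001 -0.953 -0.304  0.085]
 [ 1.    -0.001  0.    -0.   ]
 [-0.001 -0.304  0.953  0.021]
 [ 0.     0.     0.     1.   ]] -0.062156629525987155
punch13_center 0.97 [336.6 143.7] [ 0.5698 -0.1459  0.07  ]
punch16_center 0.93 [335.9 198. ] [ 0.5724 -0.1997  0.07  ]
punch16_center 0.81 [262.9 197.4] [ 0.4991 -0.1997  0.07  ]
punch16_center 0.8 [413.4  79.6] [ 0.6381 -0.086   0.07  ]
punch16_center 0.7 [255.8 261.9] [ 0.4916 -0.2704  0.07  ]
punch16_center 0.69 [410.9 221.1] [ 0.6521 -0.2236  0.07  ]
chisel_center 0.6 [339.  239.8] [ 0.58   -0.2473  0.063 ]
chisel_center 0.6 [339.7 146. ] [ 0.5743 -0.1488  0.063 ]
rest 0.98 [328.7 183. ] [ 0.5762 -0.1991  0.    ]
```

View pics/w1.png

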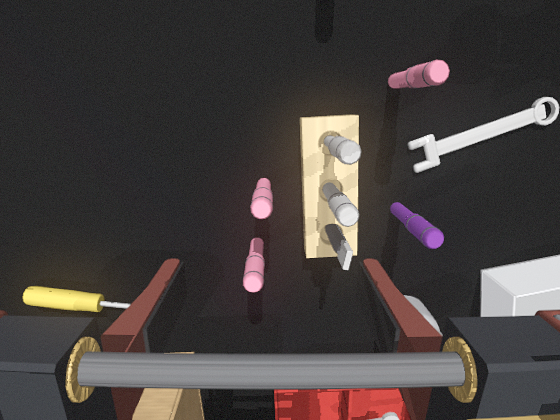

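The wrist view shows three grey tools in the rest: a punch at (340,148), a punch at (340,205) and the chisel at (340,245). The net calls the first the 13 mm punch and the second the 16 mm. I'll hover over the first and check the shank widths.

```bash
python3 -m creep '[[[0.6,3.5,2.5,-4,0,0,0],[0.6,6.4,5.1,-8,0,0,0],[0.6,6.4,5.1,-10,0,0,0],[0.6,6.4,5.1,-10,0,0,0]]]'
python3 - <<'E'
from h import *
s,st=snap("wrist"); print(st["tcp_pos"],st["orientation"])
for n,z in dict(punch13_center=.07,punch16_center=.07,chisel_center=.063).items():
    for d in nets.mark_of("wrist",n)[:3]: print(n,round(d["p"],2),np.round(d["centre"],1),np.round(onz(s,d["centre"],z,st),4))
cv2.imwrite("pics/w2.png",np.hstack([s["image"]])[:,:,::-1])
E
```

```text
t: 2.65
tcp_pos: [0.5678, -0.1516, 0.3329]
orientation: [-3.138, -0.001, 1.57]
force: [0.1, 0.6, -0.6]
grip_width: 0.608
finger_force: 0.0
[ 0.56778118 -0.15159963  0.33287867] [-3.13790245e+00 -5.08584335e-04  1.57032806e+00]
punch13_center 0.76 [276.4 222.6] [ 0.5708 -0.1475  0.07  ]
punch16_center 0.96 [383.2 308. ] [ 0.6554 -0.2186  0.07  ]
punch16_center 0.92 [380.2 128.9] [ 0.6402 -0.0814  0.07  ]
punch16_center 0.75 [279.1 288.7] [ 0.5731 -0.201   0.07  ]
chisel_center 0.72 [285.6 335. ] [ 0.5789 -0.2484  0.063 ]
```

View pics/w2.png

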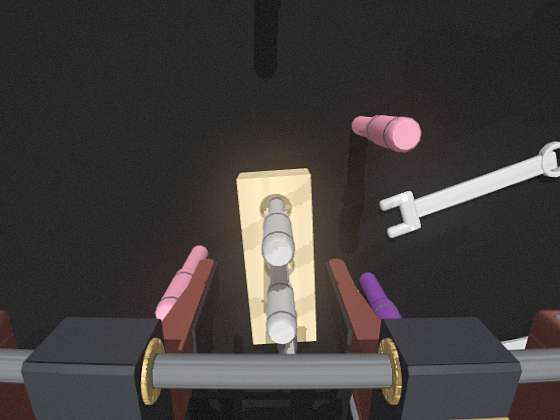

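Near punch (278,225) has the thinner shank (top at about (277,207)); the next one (280,300) is thicker. That matches the net, so I'll descend on the 13.

```bash
python3 -m creep '[[[0.5,0,0,-3,0,0,0],[0.5,0,0,-6,0,0,0],[0.5,0,0,-7.2,0,0,0],[0.5,0,0,-7.2,0,0,0],[0.5,0,0,-7.2,0,0,0]]]'
```

```text
t: 3.48
tcp_pos: [0.5691, -0.1506, 0.2641]
orientation: [3.14, 0.0, 1.572]
force: [0.1, -0.5, 0.0]
grip_width: 0.497
finger_force: 0.0
```

```bash
python3 -m creep '[[[0.5,0.1,0.3,-0.3,0,0,0],[0.5,0.1,0.3,-0.3,0,0,0],[0.1,0.1,0.3,-0.3,0,0,0],[0.1,0.1,0.3,-0.3,0,0,0],[0.1,0.1,0.3,-0.3,0,0,0],[0.1,0.1,0.3,-0.3,0,0,0]]]' 35
```

```text
t: 4.22
tcp_pos: [0.5696, -0.1475, 0.2597]
orientation: [3.141, 0.0, 1.572]
force: [0.2, -0.4, 1.3]
grip_width: 0.219
finger_force: 35.0
```

```bash
python3 -m creep '[[[0.1,0,0,3,0,0,0],[0.1,0,0,9,0,0,0],[0.1,0,0,14,0,0,0],[0.1,0,5,18,0,0,0],[0.1,0,11,18,0,0,0],[0.1,0,17,18,0,0,0],[0.1,0,23,18,0,0,0],[0.1,0,25.5,18,0,0,0],[0.1,0,25.5,18,0,0,0],[0.1,0,25.5,18,0,0,0]]]'
python3 - <<'E'
from h import *
s,st=snap("wrist","w3.png"); print(st["tcp_pos"],st["orientation"],st["force"],st["grip_width"])
for n,z in dict(rack=0,rack_row=.05,hole13=.05,hole16=.05,punch13_center=.22).items():
    for d in nets.mark_of("wrist",n)[:4]: print(n,round(d["p"],2),np.round(d["centre"],1),np.round(onz(s,d["centre"],z,st),4))
E
```

```text
t: 5.48
tcp_pos: [0.5697, 0.1062, 0.4392]
orientation: [-3.141, 0.001, 1.571]
force: [0.3, -0.9, -1.4]
grip_width: 0.219
finger_force: 35.0
[0.56967544 0.1062378  0.4392295 ] [-3.14087958e+00  1.05099039e-03  1.57062397e+00] [ 0.32719117 -0.87633677 -1.39594989] 0.21948514267260913
rack 0.68 [261.4 122.1] [0.5587 0.1726 0.    ]
rack_row 0.61 [260.1 116.8] [0.5587 0.1799 0.05  ]
hole13 0.74 [264.8 164.8] [0.5631 0.1314 0.05  ]
hole13 0.67 [257.3 123.9] [0.5558 0.173  0.05  ]
hole16 0.74 [264.8 164.8] [0.5631 0.1314 0.05  ]
hole16 0.67 [257.3 123.9] [0.5558 0.173  0.05  ]
punch13_center 0.61 [269.3 272.8] [0.5685 0.0917 0.22  ]
```

View pics/w3.png

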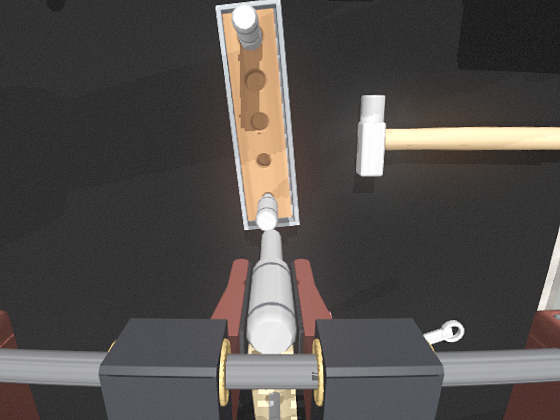

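The rack shows three empty holes: (264,159), the smallest and so 13; (259,120), 16; and (255,80), 19. The held punch's foot tip is near (269,232).

```bash
cat > holes.py <<'E'
from h import *
def blobs(s,guess,r=13):
    hsv=cv2.cvtColor(s["image"],cv2.COLOR_RGB2GRAY).astype(float); out=[]
    for u,v in guess:
        u,v=int(u),int(v); w=hsv[v-r:v+r+1,u-r:u+r+1]
        t=cv2.threshold(w.astype('uint8'),0,255,cv2.THRESH_BINARY_INV+cv2.THRESH_OTSU)[1]
        n,l,stt,c=cv2.connectedComponentsWithStats(t); k=l[r,r] or 1+np.argmax(stt[1:,4])
        out.append((c[k]+[u-r,v-r],stt[k,2:]))
    return out
E
python3 - <<'E'
from holes import *
im=cv2.imread("pics/w3.png")[:,:,::-1]
s,st=snap("wrist"); print(st["tcp_pos"])
for c,w in blobs(s,[(264,159),(259,120),(255,80)]): print(c,w,onz(s,c,.05,st))
print("foot",onz(s,(270,233),.194,st), proj(s,st["tcp_pos"]-[0,0,.245],st), proj(s,st["tcp_pos"]-[0,0,.135],st))
i=s["image"][:,:,::-1]; a=cv2.resize(i[50:190,200:330],None,fx=4,fy=4,interpolation=3)[:,:400]; b=cv2.resize(i[200:350,220:320],None,fx=3.7,fy=3.7,interpolation=3)[:560]
cv2.imwrite("pics/w3c.png",np.hstack([a[:550],b[:550,:370]]))
E
```

```text
[0.5696758  0.10656965 0.43963234]
[262.91558442 159.90909091] [ 15  13 154] [0.561503   0.13710529 0.05      ]
[255.1546841  119.55119826] [ 23  25 459] [0.55399152 0.17791658 0.05      ]
[252.10815603  80.0248227 ] [ 24  27 564] [0.55150289 0.21573642 0.05      ]
foot [0.56908572 0.10885206 0.194     ] [270.87882146 236.49139019] [271.01223262 337.85153561]
```

View pics/w3c.png

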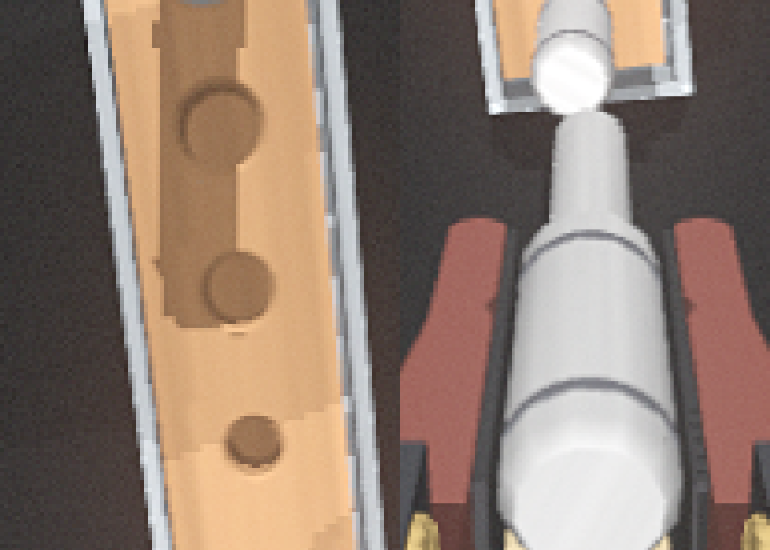

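Run:
```python
from holes import *
s,st=snap("wrist")
P=np.array([onz(s,c,.05,st) for c in [(263.5,160.5),(259.5,121.75),(255.2,81.8)]])
d=P[2]-P[0]; print(P, np.linalg.norm(d), np.degrees(np.arctan2(-d[0],d[1])), (P.mean(0)[:2]-d[:2]/2))
print(st["tcp_pos"])
```

```text
[[0.56206714 0.13671503 0.05      ]
 [0.55830068 0.17596953 0.05      ]
 [0.55444791 0.21429599 0.05      ]] 0.07795420580183038 5.609033279840699 [0.56208152 0.1368697 ]
[0.56964232 0.10678333 0.4396533 ]
```

```bash
python3 -m creep '[[[0.1,-0.77,3.0,-4,0,0,5.6],[0.1,-0.77,3.0,-9,0,0,5.6],[0.1,-0.77,3.0,-12,0,0,5.6],[0.1,-0.77,3.0,-12,0,0,5.6],[0.1,-0.77,3.0,-12,0,0,5.6]]]'
python3 - <<'E'
from holes import *
s,st=snap("wrist"); print(st["tcp_pos"],st["orientation"],st["force"])
f=st["tcp_pos"]-[0,0,.245]; print("foot px",proj(s,f,st))
for p in [(0.562,.1368),(.5582,.1766),(.5543,.2164)]: print(proj(s,[*p,.05],st))
i=s["image"][:,:,::-1]; cv2.imwrite("pics/w4c.png",cv2.resize(i[80:330,180:380],None,fx=2.4,fy=2.4,interpolation=3))
E
```

```text
t: 6.5
tcp_pos: [0.5624, 0.1377, 0.321]
orientation: [3.14, -0.0, 1.669]
force: [-0.9, -0.0, -1.7]
grip_width: 0.217
finger_force: 35.0
[0.56239454 0.13773616 0.32100461] [ 3.13990597e+00 -4.93981860e-04  1.66934898e+00] [-0.91122177 -0.02889746 -1.72243692]
foot px [270.22951403 236.70710268]
[269.56732837 225.53533076]
[269.6320198  172.48672037]
[269.56113232 114.51577849]
```

View pics/w4c.png

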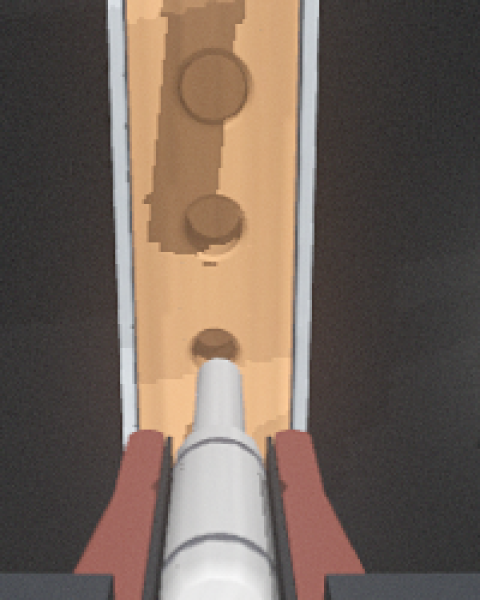

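```bash
python3 -m creep '[[[0.1,-0.1,-0.1,-1,0,0,0],[0.1,-0.1,-0.1,-2,0,0,0],[0.1,-0.1,-0.1,-2.2,0,0,0],[0.1,-0.1,-0.1,-2.4,0,0,0],[0.1,-0.1,-0.1,-2.6,0,0,0],[0.1,-0.1,-0.1,-2.7,0,0,0],[0.1,-0.1,-0.1,-2.7,0,0,0]]]'
```

```text
t: 7.42
tcp_pos: [0.5609, 0.1366, 0.2927]
orientation: [3.141, -0.0, 1.67]
force: [0.5, -0.5, -1.3]
grip_width: 0.22
finger_force: 35.0
```

```bash
python3 -m creep '[[[0.1,0,0,-0.1,0,0,0],[0.1,0,0,-0.2,0,0,0],[0.1,0,0,-0.3,0,0,0],[0.1,0,0,-0.3,0,0,0]]]'
```

```text
t: 7.92
tcp_pos: [0.5609, 0.1364, 0.2896]
orientation: [3.141, 0.0, 1.669]
force: [1.1, -0.6, -1.7]
grip_width: 0.222
finger_force: 35.0
```

```bash
python3 -m creep '[[[0.1,0,0,-0.2,0,0,0],[0.1,0,0,-0.4,0,0,0],[0.1,0,0,-0.6,0,0,0],[0.1,0,0,-0.8,0,0,0],[0.1,0,0,-0.8,0,0,0]]]'
```

```text
t: 8.55
tcp_pos: [0.5609, 0.1364, 0.2814]
orientation: [-3.142, 0.0, 1.669]
force: [2.1, -0.6, -2.3]
grip_width: 0.224
finger_force: 35.0
```

```bash
python3 -m creep '[[[0.1,0.05,0,-0.3,0,0,0],[0.1,0.05,0,-0.6,0,0,0],[0.1,0.05,0,-0.9,0,0,0],[0.1,0.05,0,-1.2,0,0,0],[0.1,0.05,0,-1.3,0,0,0],[0.1,0.05,0,-1.3,0,0,0]]]'
```

```text
t: 9.3
tcp_pos: [0.5613, 0.1364, 0.2684]
orientation: [-3.141, 0.0, 1.669]
force: [1.7, -0.7, -3.8]
grip_width: 0.224
finger_force: 35.0
```

```bash
python3 -m creep '[[[0.1,0,0,-0.1,0,0,0],[0.1,0,0,-0.2,0,0,0],[0.1,0,0,-0.2,0,0,0]]]';python3 -m creep '[[[0.1,0,0,-0.1,0,0,0],[0.1,0,0,-0.1,0,0,0]]]'
```

```text
t: 9.68
tcp_pos: [0.5613, 0.1365, 0.2666]
orientation: [-3.141, 0.0, 1.67]
force: [0.4, -2.3, -1.9]
grip_width: 0.224
finger_force: 35.0
t: 9.93
tcp_pos: [0.5613, 0.1365, 0.2655]
orientation: [-3.141, 0.0, 1.67]
force: [1.1, -2.1, -2.0]
grip_width: 0.224
finger_force: 35.0
```

```bash
python3 -m creep '[[[0.1,0,0,-0.1,0,0,0],[0.1,0,0,-0.1,0,0,0]]]';python3 -m creep '[[[0.1,0,0,-0.1,0,0,0],[0.1,0,0,-0.1,0,0,0]]]'
```

```text
t: 10.18
tcp_pos: [0.5614, 0.1365, 0.2647]
orientation: [3.142, 0.0, 1.67]
force: [0.9, -2.6, 0.0]
grip_width: 0.224
finger_force: 35.0
t: 10.42
tcp_pos: [0.5614, 0.1367, 0.2646]
orientation: [3.141, 0.0, 1.67]
force: [-2.0, -3.5, 8.1]
grip_width: 0.218
finger_force: 35.0
```

Contact at the bottom (8 N at z 0.2646, 0.265 expected). Releasing.

```bash
python3 -m creep '[[[0.1,0,0,0.1,0,0,0],[0.5,0,0,0.1,0,0,0],[0.5,0,0,0.1,0,0,0],[0.5,0,0,0.1,0,0,0],[0.5,0,0,4,0,0,0],[0.5,0,0,10,0,0,0],[0.5,0.3,-6,16,0,0,0],[0.5,0.6,-12,16,0,0,0],[0.5,0.6,-12,16,0,0,0]]]'
python3 - <<'E'
from h import *
s,st=snap("wrist","w5.png"); print(st["tcp_pos"],st["orientation"],st["force"])
for p in [(0.562,.1365,.075),(.562,.1365,.13)]: print(proj(s,p,st))
for d in nets.mark_of("wrist","punch13_center")[:3]: print(round(d["p"],2),np.round(d["centre"],1),np.round(onz(s,d["centre"],.075,st),4))
E
```

```text
t: 11.55
tcp_pos: [0.5677, 0.0121, 0.4248]
orientation: [3.14, 0.002, 1.664]
force: [0.4, 0.2, -1.3]
grip_width: 0.5
finger_force: 0.0
[0.56768385 0.01210878 0.4247514 ] [3.13978689e+00 2.16725426e-03 1.66359039e+00] [ 0.37029958  0.15393532 -1.33434666]
[276.7104998   57.28988553]
[278.1047784   47.33673788]
0.6 [275.2  57.8] [0.5607 0.136  0.075 ]
```

View pics/w5.png

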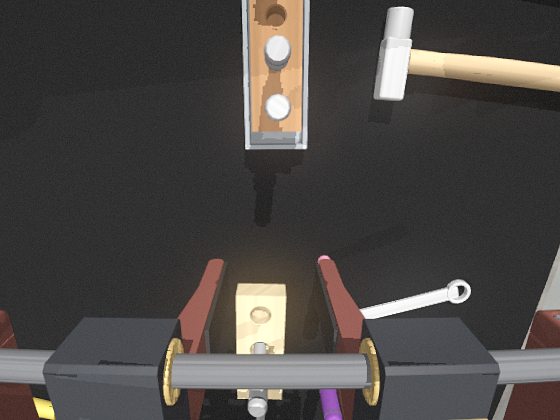

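The picture shows the 13 mm punch seated and upright at (277,50), where expected. Next, the 16.

```bash
python3 -m creep '[[[0.5,0.2,-6,0,0,0,0],[0.5,0.4,-12,0,0,0,0],[0.5,0.5,-18,-3,0,0,0],[0.5,0.5,-21.2,-9,0,0,0],[0.5,0.5,-21.2,-9,0,0,0],[0.5,0.5,-21.2,-9,0,0,0]]]'
python3 - <<'E'
from h import *
s,st=snap("wrist"); print(st["tcp_pos"],st["orientation"],st["force"])
for d in nets.mark_of("wrist","punch16_center")[:5]: print(round(d["p"],2),np.round(d["centre"],1),np.round(onz(s,d["centre"],.07,st),4))
E
```

```text
t: 12.4
tcp_pos: [0.573, -0.1931, 0.3335]
orientation: [-3.141, -0.002, 1.672]
force: [0.0, -0.0, 0.7]
grip_width: 0.501
finger_force: 0.0
[ 0.57301958 -0.19305832  0.33352816] [-3.14112744e+00 -2.20161978e-03  1.67205407e+00] [ 0.02875265 -0.02724313  0.72351138]
0.93 [385.8  82.2] [ 0.6373 -0.0855  0.07  ]
0.9 [175.3 224.4] [ 0.5035 -0.1971  0.07  ]
0.89 [373.5 276.6] [ 0.655  -0.2242  0.07  ]
0.82 [271.7 238.1] [ 0.5743 -0.2006  0.07  ]
0.76 [165.3 302.9] [ 0.4965 -0.2633  0.07  ]
```

```bash
python3 -m creep '[[[0.5,0.1,0,-3,0,0,0],[0.5,0.1,0,-6,0,0,0],[0.5,0.1,0,-7.2,0,0,0],[0.5,0.1,0,-7.2,0,0,0],[0.5,0.1,0,-7.2,0,0,0]]]'
```

```text
t: 13.12
tcp_pos: [0.574, -0.1952, 0.2632]
orientation: [3.139, 0.001, 1.67]
force: [0.2, -0.8, 0.2]
grip_width: 0.499
finger_force: 0.0
```

```bash
python3 -m creep '[[[0.5,0,-0.5,-0.3,0,0,0],[0.5,0,-0.5,-0.3,0,0,0],[0.1,0,-0.5,-0.3,0,0,0],[0.1,0,-0.5,-0.3,0,0,0],[0.1,0,-0.5,-0.3,0,0,0],[0.1,0,-0.5,-0.3,0,0,0]]]' 35
```

```text
t: 13.88
tcp_pos: [0.5734, -0.2004, 0.2587]
orientation: [3.141, -0.0, 1.67]
force: [-0.3, -0.1, 0.4]
grip_width: 0.224
finger_force: 35.0
```

```bash
python3 -m creep '[[[0.1,0,0,3,0,0,0],[0.1,0,0,9,0,0,0],[0.1,0,0,14,0,0,0],[0.1,0,5,17,0,0,0],[0.1,-0.4,11,17,0,0,0],[0.1,-0.8,17,17,0,0,0],[0.1,-1.2,23,17,0,0,0],[0.1,-1.56,29,17,0,0,0],[0.1,-1.56,35,17,0,0,0],[0.1,-1.56,37.6,14,0,0,0],[0.1,-1.56,37.6,14,0,0,0]]]'; python3 -m creep '[[[0.1,0,0,-4,0,0,0],[0.1,0,0,-7.8,0,0,0],[0.1,0,0,-7.8,0,0,0],[0.1,0,0,-7.8,0,0,0]]]'
python3 - <<'E'
from h import *
s,st=snap("wrist"); print(st["tcp_pos"],st["orientation"],st["force"])
f=st["tcp_pos"]-[0,0,.2437]; print("foot px",proj(s,f,st),"far edge",proj(s,f+[0,.008,.0015],st))
for p in [(.5578,.1758),(.5539,.2156)]: print(proj(s,[*p,.05],st))
i=s["image"][:,:,::-1]; cv2.imwrite("pics/w6c.png",cv2.resize(i[80:330,180:380],None,fx=2.4,fy=2.4,interpolation=3))
E
```

```text
t: 15.25
tcp_pos: [0.5563, 0.1778, 0.3962]
orientation: [-3.137, -0.0, 1.674]
force: [-0.5, -0.4, -2.2]
grip_width: 0.224
finger_force: 35.0
t: 15.75
tcp_pos: [0.5585, 0.1751, 0.3222]
orientation: [3.14, -0.0, 1.668]
force: [0.2, -0.3, -2.0]
grip_width: 0.222
finger_force: 35.0
[0.55845566 0.17505953 0.32223915] [ 3.14006108e+00 -2.15282582e-04  1.66848436e+00] [ 0.19432889 -0.27001765 -1.96180366]
foot px [270.28681567 237.2952756 ] far edge [271.44708659 226.83749552]
[269.49342816 222.76686263]
[269.36718186 169.71753893]
```

View pics/w6c.png

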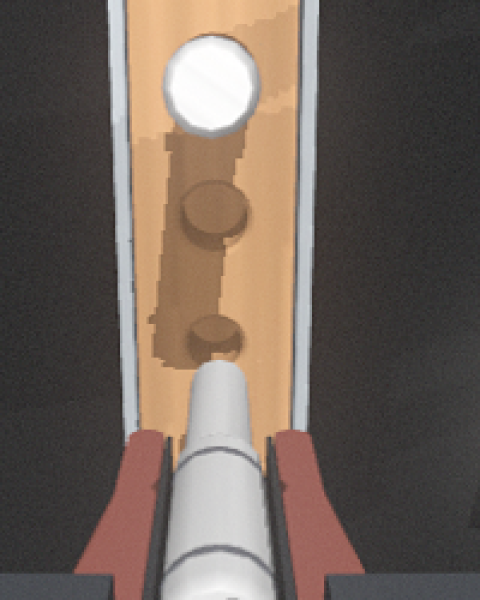

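The 19 hole is at (269.6,169.6) px, as predicted, and the punch is in line with the 16 hole. Lowering gently.

```bash
python3 -m creep '[[[0.1,-0.1,0.1,-1,0,0,0],[0.1,-0.1,0.1,-2,0,0,0],[0.1,-0.1,0.1,-2.4,0,0,0],[0.1,-0.1,0.1,-2.6,0,0,0],[0.1,-0.1,0.1,-2.8,0,0,0],[0.1,-0.1,0.1,-2.9,0,0,0],[0.1,-0.1,0.1,-2.9,0,0,0]]]'; python3 -m creep '[[[0.1,0,0,-0.1,0,0,0],[0.1,0,0,-0.2,0,0,0],[0.1,0,0,-0.2,0,0,0]]]'
```

```text
t: 16.68
tcp_pos: [0.5568, 0.1765, 0.2917]
orientation: [3.141, -0.0, 1.67]
force: [-0.2, -0.8, -2.3]
grip_width: 0.219
finger_force: 35.0
t: 17.05
tcp_pos: [0.5567, 0.1765, 0.2896]
orientation: [-3.142, 0.0, 1.67]
force: [1.0, 0.4, -3.0]
grip_width: 0.223
finger_force: 35.0
```

```bash
python3 -m creep '[[[0.1,0.03,0,-0.2,0,0,0],[0.1,0.03,0,-0.4,0,0,0],[0.1,0.03,0,-0.6,0,0,0],[0.1,0.03,0,-0.8,0,0,0],[0.1,0.03,0,-0.8,0,0,0]]]'
```

```text
t: 17.68
tcp_pos: [0.557, 0.1765, 0.2814]
orientation: [-3.141, 0.0, 1.67]
force: [0.2, -0.6, -2.5]
grip_width: 0.223
finger_force: 35.0
```

```bash
python3 -m creep '[[[0.1,0,0,-0.3,0,0,0],[0.1,0,0,-0.6,0,0,0],[0.1,0,0,-0.9,0,0,0],[0.1,0,0,-1.2,0,0,0],[0.1,0,0,-1.4,0,0,0],[0.1,0,0,-1.4,0,0,0]]]';python3 -m creep '[[[0.1,0,0,-0.1,0,0,0],[0.1,0,0,-0.2,0,0,0],[0.1,0,0,-0.2,0,0,0]]]'
```

```text
t: 18.42
tcp_pos: [0.557, 0.1765, 0.2674]
orientation: [-3.141, 0.0, 1.67]
force: [0.6, -0.3, -2.7]
grip_width: 0.219
finger_force: 35.0
t: 18.8
tcp_pos: [0.557, 0.1765, 0.2656]
orientation: [-3.142, 0.0, 1.67]
force: [0.1, -0.2, -2.4]
grip_width: 0.222
finger_force: 35.0
```

```bash
python3 -m creep '[[[0.1,0,0,-0.1,0,0,0],[0.1,0,0,-0.1,0,0,0]]]'
```

```text
t: 19.05
tcp_pos: [0.557, 0.1765, 0.2646]
orientation: [-3.141, -0.0, 1.67]
force: [-0.1, 1.1, -1.6]
grip_width: 0.22
finger_force: 35.0
```

```bash
python3 -m creep '[[[0.1,0,0,-0.1,0,0,0],[0.1,0,0,-0.1,0,0,0]]]';python3 -m creep '[[[0.1,0,0,-0.05,0,0,0],[0.1,0,0,-0.05,0,0,0]]]'
```

```text
t: 19.3
tcp_pos: [0.5571, 0.1766, 0.2637]
orientation: [3.141, -0.0, 1.67]
force: [0.4, -0.9, -2.4]
grip_width: 0.224
finger_force: 35.0
t: 19.55
tcp_pos: [0.5571, 0.1766, 0.2636]
orientation: [3.141, 0.0, 1.67]
force: [-0.7, -0.8, 5.6]
grip_width: 0.22
finger_force: 35.0
```

Bottom felt (5.6 N). I'll release, rise and check.

```bash
python3 -m creep '[[[0.1,0,0,0.1,0,0,0],[0.5,0,0,0.1,0,0,0],[0.5,0,0,0.1,0,0,0],[0.5,0,0,0.1,0,0,0],[0.5,0,0,4,0,0,0],[0.5,0,0,10,0,0,0],[0.5,0.3,-6,16,0,0,0],[0.5,0.6,-12,16,0,0,0],[0.5,0.6,-12,16,0,0,0]]]'
python3 - <<'E'
from h import *
s,st=snap("wrist"); print(st["tcp_pos"],st["force"])
for n in("punch13_center","punch16_center"):
  for d in nets.mark_of("wrist",n)[:3]: print(n,round(d["p"],2),np.round(d["centre"],1),np.round(onz(s,d["centre"],.075,st),4))
i=s["image"][:,:,::-1].copy(); cv2.imwrite("pics/w7.png",i)
E
```

```text
t: 20.68
tcp_pos: [0.5635, 0.0521, 0.4243]
orientation: [3.14, 0.002, 1.664]
force: [1.0, -0.4, -0.8]
grip_width: 0.5
finger_force: 0.0
[0.56351537 0.05207409 0.42430242] [ 0.97479548 -0.39779859 -0.75270231]
punch16_center 0.81 [274.   57.4] [0.5556 0.176  0.075 ]
punch16_center 0.56 [320.8 409.3] [ 0.6486 -0.2052  0.075 ]
```

View pics/w7.png

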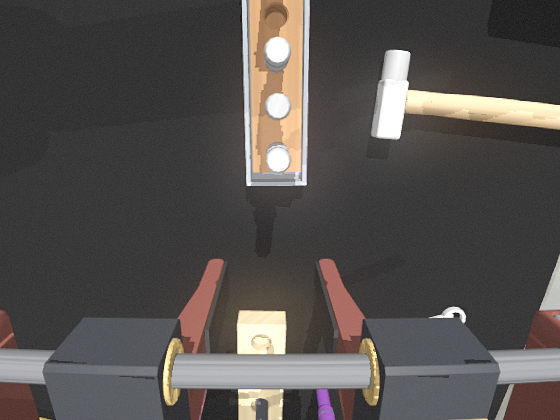

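Both punches stand upright in the rack: the 16 at (277,52), the 13 at (277,105), with the 10 at (277,158). The gripper is clear, so I'm handing in.

```bash
python3 -c "
from station import env
print(env.finish_job())"
```

```text
the job is handed in; nothing more can be done
None
```

Both punches are back in their matching holes, resting on the bottom and let go, and the job was handed in at about 21 s. The hand-in did not report a verdict.

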